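# Fill the seasoning caddy and leave the medicines

### The job

Gather the seasonings on the front half of the counter into the wooden caddy, one to a compartment and each standing upright on its floor: the pepper mill in the wide compartment, the salt shaker in the middle one of the three narrow compartments, and the two spice jars in the narrow compartments on either side of it. The medicine bottles and the purple jar standing among them do not belong: leave them standing where they are, and tip nothing over on the way.

Things in the scene. Friction and masses are not known exactly. Their poses are not given: they have to be found in the camera images.
- caddy: low open wooden tray, fixed, 279 x 90 x 36 mm high, walls 5, floor 6 thick, steel handle 17 mm out at each end. Origin: centre of underside; x along its length, z up; may be turned any way. Four compartments in a row, each 80 mm across, at y = 0: a wide one (80 mm long) centred at x = -94.5 mm, three narrow (58 mm) at x = -20.5, 42.5, 105.5 mm; partitions 5 thick, 34 high.
- pepper_mill: pepper mill: turned dark wood, foot 58 mm across, body 51 to 52 mm from 20 to 84 mm height, steel band, rounded head 53 mm across at 98 mm height and a small steel nut on top; 128 mm tall in all. Origin: centre of its underside, z up along its axis; it stands loose and upright on the counter.
- salt_shaker: salt shaker: plain light cylinder with a domed top pierced by small holes, 41 mm across, 76 mm tall. Origin: centre of its underside, z up along its axis; it stands loose and upright on the counter.
- spice_jar_1: spice jar: straight-sided jar with a dark screw lid as wide as the jar, 41 mm across, 105 mm tall; its twin is spice_jar_2, and either may go in either of the spice places. Origin: centre of its underside, z up along its axis; it stands loose and upright on the counter.
- spice_jar_2: spice jar: as spice_jar_1, 41 mm across, 105 mm tall. Origin: centre of its underside, z up along its axis; it stands loose and upright on the counter.
- pill_bottle: medicine bottle with a shoulder and a white ribbed cap, 55 mm across, 101 mm tall. Not a seasoning: leave it. Origin: centre of its underside, z up along its axis; it stands loose and upright on the counter.
- dropper_bottle: small amber dropper bottle with a narrow rubber bulb on top, 34 mm across, 102 mm tall. Not a seasoning: leave it. Origin: centre of its underside, z up along its axis; it stands loose and upright on the counter.
- green_cap_bottle: medicine bottle with a shoulder and a green ribbed cap, 48 mm across, 104 mm tall. Not a seasoning: leave it. Origin: centre of its underside, z up along its axis; it stands loose and upright on the counter.
- purple_jar: squat purple medicine jar with a wide ribbed lid, 59 mm across, 66 mm tall. Not a seasoning: leave it. Origin: centre of its underside, z up along its axis; it stands loose and upright on the counter.
Not all that is in view belongs to the job. What is shaped like the spice_jar_1 but pink or red is not meant.

How it is judged:
At the end, for the whole second after the job is handed in: Along the caddy: pepper mill within 15 mm of the wide compartment's centre, salt shaker within 13 mm of the middle narrow one's, a spice jar in each beside it (13 mm); all within 26 mm across, on the floor, upright to 0.15 rad, at rest. The other four upright, moved under 30 mm (x of pepper_mill in the frame of caddy between -0.1095 and -0.0795 m and y of pepper_mill in the frame of caddy between -0.026 and 0.026 m and x of salt_shaker in the frame of caddy between 0.0295 and 0.0555 m and y of salt_shaker in the frame of caddy between -0.026 and 0.026 m and ((x of spice_jar_1 in the frame of caddy between -0.0335 and -0.0075 m and y of spice_jar_1 in the frame of caddy between -0.026 and 0.026 m) or (x of spice_jar_1 in the frame of caddy between 0.0925 and 0.1185 m and y of spice_jar_1 in the frame of caddy between -0.026 and 0.026 m)) and ((x of spice_jar_2 in the frame of caddy between -0.0335 and -0.0075 m and y of spice_jar_2 in the frame of caddy between -0.026 and 0.026 m) or (x of spice_jar_2 in the frame of caddy between 0.0925 and 0.1185 m and y of spice_jar_2 in the frame of caddy between -0.026 and 0.026 m)) and horizontal distance between spice_jar_1 and spice_jar_2 above 0.09 m and z of each of pepper_mill, salt_shaker, spice_jar_1, spice_jar_2 in the frame of caddy below 0.012 m and angle between each of pepper_mill, salt_shaker, spice_jar_1, spice_jar_2, pill_bottle, dropper_bottle, green_cap_bottle, purple_jar's own z axis and vertical below 0.15 rad and linear speed of each of pepper_mill, salt_shaker, spice_jar_1, spice_jar_2 below 0.02 m/s and distance of each of pill_bottle, dropper_bottle, green_cap_bottle, purple_jar from where it was at the start of the episode below 0.03 m); the robot touches nothing.
It fails at once if pill_bottle (does not belong in the caddy) pushed away, lifted or tipped (distance of pill_bottle from where it was at the start of the episode above 0.03 m or angle between pill_bottle's own z axis and vertical above 0.5 rad).
It fails at once if dropper_bottle (does not belong in the caddy) pushed away, lifted or tipped (distance of dropper_bottle from where it was at the start of the episode above 0.03 m or angle between dropper_bottle's own z axis and vertical above 0.5 rad).
It fails at once if green_cap_bottle (does not belong in the caddy) pushed away, lifted or tipped (distance of green_cap_bottle from where it was at the start of the episode above 0.03 m or angle between green_cap_bottle's own z axis and vertical above 0.5 rad).
It fails at once if purple_jar (does not belong in the caddy) pushed away, lifted or tipped (distance of purple_jar from where it was at the start of the episode above 0.03 m or angle between purple_jar's own z axis and vertical above 0.5 rad).
It fails at once if a seasoning tipped over (angle between any of pepper_mill, salt_shaker, spice_jar_1, spice_jar_2's own z axis and vertical above 0.6 rad).
It also fails if it takes over 128 s, if anything falls off the work surface, if the arm or the gripper's body presses on something with over 40 N, if the wrist force passes 120 N, or if a joint passes its speed limit or range.

### The arm

A 6-joint arm with a two-finger parallel gripper is mounted at the origin on a cart in front of the work surface, level with it; the furniture and walls round the work are solid. World frame = base frame: x ahead of the robot, y to its left, z up, the work surface at z = 0. Lengths are in m, angles in rad, forces in N, time in s.
With the tool pointing down it reaches from about 0.325 to 0.9 m from the base axis. Payload 6.1 kg.
Tool frame: the origin (TCP) lies at the very end of the fingers, on their centre line; the grasp point (between the pads) lies 19 mm behind it; z points along the fingers, y is the line along which they close (so a half turn about z gives the same grasp; the last joint's range is limited). The gripper opens to 87 mm and grips with 3 to 60 N. Pads are 19 mm wide; open, the fingers measure 117 mm over their backs; the gripper's body (75 mm by 190 mm) begins 51 mm behind the grasp point.
Start: joints at [-1.37, 0.22, 1.526, -0, 1.395, -0.126], TCP at [0.201, -0.592, 0.223] pointing down, gripper open.
Joint ranges: [-2.98, 2.98], [-0.91, 2.08], [0.09, 2.57], [-1.24, 4.39], [0.2, 2.65], [-2.68, 2.68]. Speed limits (rad/s): [2.57, 2.57, 3.01, 3.14, 3.14, 3.14].

### API

Orientations are given as a 3x3 rotation matrix whose columns are the frame's x, y, z axes.
In Python, from station import robot gives the robot as it stands. The module is installed in compiled form; this text tells all that it offers.
- The arm moves only by the tool servo_tool, never from a script. Its argument "motion" is a list of rows, each an object with "linear": the shift along the world's x, y, z in units of 0.3 m (1.0 is 0.3 m), a list of three; "turn": the turn about the world's z in units of pi rad (1.0 is pi rad). A call has 1 to 20 rows; each row is the pose to reach, as a shift and turn from the pose commanded when the call began, turning the shorter way round; what a row does not reach only later rows make up. A row lasts 1/8 s, in which the tool goes at most 62.5 mm and 10.7 degrees, less where a joint would pass 70% of its speed; a pose out of reach is approached as far as the arm can. A call with a number of a shift or a turn outside -1 to 1 is refused whole. A call with a gripper value outside its range is refused whole. "fingers" is the closure, from 0 (fully open) to 1 (shut), set as the call begins (left out, the last holds). The fingers move at their own pace and stop on an object; "force" is the grip in N (left out, the last holds). Time passes only in rows, so rows that repeat a pose let the fingers close. It gives the time, the measured TCP pose, the force, the opening and the grip force at its end, in the units of the state.
- robot.observe(): the state, without advancing time (a new reading comes with each control period).
- robot.read_camera(name): name is "scene" or "side" or "wrist"; returns a dict with "image" (400x640x3 uint8, red, green, blue), "z_map" (400x640 float32, m along the optical axis (not along the pixel's ray), 0 where there is no reading), "intrinsics" (3x3 intrinsics, pixels), "k1" (the pictures are not rectified: a ray, as slopes to the right and down, at radius r is drawn at 1 + k1 r^2 times it, then the intrinsics apply), "extrinsics" (4x4, takes a point from world to camera coordinates); the wrist camera has in their place "T_tool_cam" (4x4, takes a point from camera to tool coordinates, whose origin is the TCP and whose axes are the flange's). Camera axes: x right, y down, z forward; pixel columns grow to the right and rows downward; lengths in m; the calibration is good to about 2 mm. A picture is of the moment at which its call begins: read the wrist's pose just before it.
- robot.finish_job(): hands the job in; it is judged then, once.
The state is a dict: "time_s": time; "qpos": joint angles; "joint_velocities": joint speeds; "joint_efforts": joint torques, N m; "tool_pos": TCP position; "tool_rot": TCP orientation; "ft_force": force on the tool from outside, world axes, zero at the start; "wrist_torque": the same for the moment, N m; "width": finger opening in m; "grip_force": force on a finger pad.
Only numpy, scipy, OpenCV 4.12 (cv2) and the standard library are available. Lean on these libraries where they do the work, as an engineer would, in place of code of your own. Each camera call takes 0.05 s, during which the arm holds its last target. There are 200 camera calls.

## Working session

There is one attempt and no reset: what is moved stays moved. The work goes in short steps, Python scripts to look and compute and a tool call to move; the robot and the scene stay as the last step left them, time stands still between calls to the robot, and variables do not carry over. Pictures are saved under pics/ and viewed, at most 14 in all, crops included, and the job is handed in when it is done.

Besides the shell and the picture viewer there is one more tool, called after "Request:" as name(argument=value, ...), one argument or row to a line, values as JSON. servo_tool: Moves the arm, as the interface text tells. Its arguments: {"type":"object","properties":{"motion":{"type":"array","items":{"type":"object","properties":{"linear":{"type":"array","items":{"type":"number","minimum":-1,"maximum":1}},"turn":{"type":"number","minimum":-1,"maximum":1}}}},"fingers":{"type":"number"},"force":{"type":"number"}},"required":["motion"]}

```bash
mkdir -p pics; cat > h.py <<'E'
import numpy as np, cv2, pickle
from station import robot
def grab(n):
    s=robot.observe(); c=robot.read_camera(n)
    if n=="wrist":
        T=np.eye(4); T[:3,:3]=np.array(s["tool_rot"]); T[:3,3]=s["tool_pos"]
        c["cw"]=T@np.array(c["T_tool_cam"])
    else: c["cw"]=np.linalg.inv(np.array(c["extrinsics"]))
    return c
def points(c):
    "world point of every pixel from the depth map"
    K=np.array(c["intrinsics"]);k1=c["k1"];h,w=c["z_map"].shape
    u,v=np.meshgrid(np.arange(w),np.arange(h))
    d=np.array([[k1,0,0,0]],float).ravel()
    r=cv2.undistortPoints(np.stack([u,v],-1).reshape(-1,1,2).astype(float),K,d).reshape(h,w,2)
    z=c["z_map"][...,None]
    P=np.concatenate([r*z,z],-1)
    W=P@c["cw"][:3,:3].T+c["cw"][:3,3]
    W[c["z_map"]<=0]=np.nan
    return W
def save(c,n): cv2.imwrite(f"pics/{n}.png",c["image"][...,::-1])
E
python3 - <<'E'
from h import *
for n in("scene","side"):
    c=grab(n);save(c,n+"0");pickle.dump(c,open(n+"0.pkl","wb"))
    print(n,c["cw"].round(3).tolist(),c["k1"],(c["z_map"]>0).mean())
s=robot.observe();print(s["tool_pos"],np.array(s["tool_rot"]).round(3).tolist(),s["time_s"])
E
```

```text
scene [[-0.882, -0.251, 0.398, 0.119], [-0.47, 0.497, -0.729, 0.661], [-0.015, -0.83, -0.557, 0.566], [0.0, 0.0, 0.0, 1.0]] -0.10117461716086558 0.98048828125
side [[1.0, 0.002, 0.003, 0.518], [-0.002, -0.64, 0.769, -0.94], [0.003, -0.769, -0.64, 0.79], [0.0, 0.0, 0.0, 1.0]] -0.021514734421983265 0.99598828125
[ 0.20051042 -0.59137095  0.22155242] [[0.947, 0.321, -0.0], [0.321, -0.947, 0.002], [0.0, -0.002, -1.0]] 0.1
```

View pics/scene0.png

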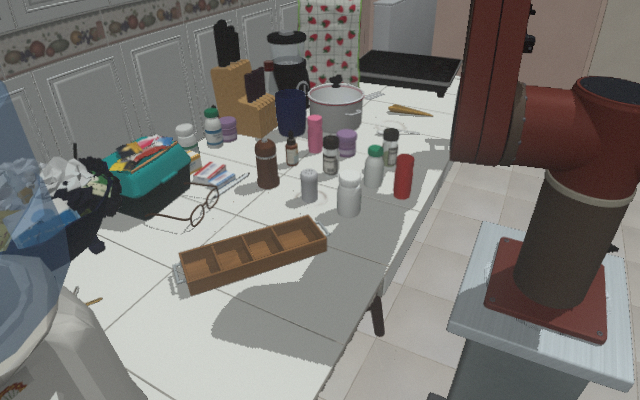

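View pics/side0.png

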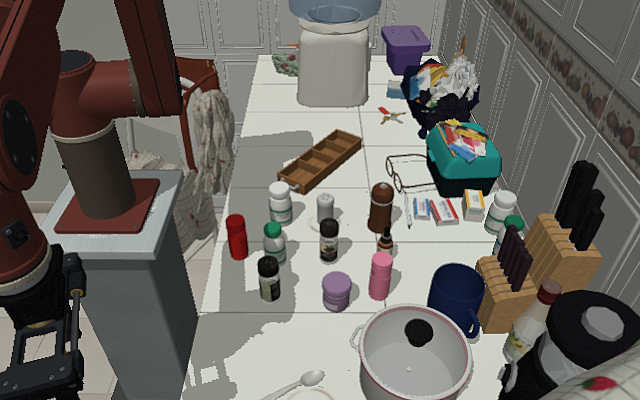

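The side picture shows these items:
- Pepper mill at (380,208) and salt shaker at (325,207).
- Spice jars with dark lids at (329,240) and (268,278).
- White pill bottle at (280,203), green-cap bottle at (274,243), dropper at (385,243) and purple jar at (337,291).
- Decoys: red (237,237) and pink (381,275) jars, and the back-row bottles at (500,210).

The caddy is at (320,160). It looks empty.

Next I measure by depth, fitting circles of known radius.

```bash
cat > m.py <<'E'
from h import *
from scipy.optimize import least_squares
cs={n:pickle.load(open(n+"0.pkl","rb")) for n in("scene","side")}
W={n:points(c) for n,c in cs.items()}
seeds=dict(pepper=((380,208),(266,165),.026,(.025,.08)),salt=((325,207),(309,187),.0205,(.01,.06)),jarA=((329,240),(331,157),.0205,(.01,.1)),jarB=((268,278),(391,150),.0205,(.01,.1)),
 pill=((280,203),(349,197),.0275,(.01,.06)),green=((274,243),(374,170),.024,(.01,.06)),drop=((385,243),(292,155),.017,(.01,.05)),purple=((337,291),(346,145),.0295,(.01,.06)),red=((237,237),(403,178),.0205,(.01,.1)),pink=((381,275),(315,135),.0205,(.01,.1)))
if __name__=="__main__":
  for k,(a,b,r,(z0,z1)) in seeds.items():
    o=[]
    for n,p in(("side",a),("scene",b)):
        w=W[n]; s=w[p[1],p[0]]; d=cs[n]["cw"][:2,3]
        v=s[:2]-d; c0=s[:2]+v/np.linalg.norm(v)*r
        P=w.reshape(-1,3)
        for _ in range(4):
            m=(np.hypot(*(P[:,:2]-c0).T)<r+.008)&(P[:,2]>z0)&(P[:,2]<z1)
            q=P[m][:,:2]; c0=least_squares(lambda c:np.hypot(*(q-c).T)-r,c0,loss="soft_l1",f_scale=.002).x
        top=P[np.hypot(*(P[:,:2]-c0).T)<r*.7][:,2]; 
        res=np.median(abs(np.hypot(*(q-c0).T)-r))
        o.append(f"{n} {c0.round(4)} n{m.sum()} res{res*1e3:.1f} top{np.nanmax(top):.3f}")
    print(k,*o)
  # caddy: brown pixels on rim
  for n,box in(("side",(270,120,370,200)),("scene",(165,205,335,300))):
    w=W[n];im=cs[n]["image"].astype(int);M=np.zeros(im.shape[:2],bool);M[box[1]:box[3],box[0]:box[2]]=1
    M&=(im[...,0]-im[...,2]>30)
    for lo,hi in((.029,.042),):
        q=w[M&(w[...,2]>lo)&(w[...,2]<hi)]
        R=cv2.minAreaRect((q[:,:2]*1000).astype(np.float32));print(n,"caddy",R,len(q),np.median(q[:,2]))
        e=cv2.boxPoints(R);print(e.round(0).tolist())
    t=w[M]; print("floor z hist",np.histogram(t[:,2],bins=np.arange(-.005,.05,.005))[0])
E
python3 m.py
python3 -c "
from m import *
a=cs['side']['image'][170:320,215:415,::-1];cv2.imwrite('pics/crop.png',cv2.resize(a,None,fx=4,fy=4,interpolation=cv2.INTER_CUBIC)[:600])"
```

```text
pepper side [ 0.6693 -0.0698] n397 res0.8 top0.129 scene [ 0.6705 -0.0708] n399 res0.9 top0.127
salt side [ 0.5394 -0.0539] n194 res0.9 top0.078 scene [ 0.5408 -0.0562] n288 res0.7 top0.077
jarA side [ 0.5452 -0.1813] n556 res0.7 top0.109 scene [ 0.5461 -0.1815] n504 res0.9 top0.108
jarB side [ 0.4257 -0.2914] n605 res0.8 top0.109 scene [ 0.4263 -0.2918] n423 res1.2 top0.106
pill side [ 0.4333 -0.0495] n353 res0.9 top0.104 scene [ 0.4342 -0.0507] n438 res0.6 top0.103
green side [ 0.4277 -0.1865] n248 res0.6 top0.106 scene [ 0.4288 -0.1878] n332 res0.9 top0.105
drop side [ 0.6674 -0.1855] n56 res0.5 top0.103 scene [ 0.6684 -0.1859] n158 res1.0 top0.098
purple side [ 0.5588 -0.302 ] n421 res0.9 top0.070 scene [ 0.5606 -0.3066] n263 res1.3 top0.066
red side [ 0.348  -0.1684] n576 res0.9 top0.110 scene [ 0.3475 -0.1685] n574 res0.9 top0.106
pink side [ 0.647  -0.2811] n628 res0.7 top0.109 scene [ 0.647 -0.281] n411 res1.1 top0.105
side caddy ((533.2083740234375, 178.46099853515625), (284.9225769042969, 91.66497039794922), 53.714820861816406) 700 0.03370915956602505
[[412.0, 91.0], [486.0, 37.0], [654.0, 266.0], [581.0, 320.0]]
floor z hist [  6  97 628 249 249 306 262 412 236   2]
scene caddy ((532.6116333007812, 182.2410888671875), (277.58135986328125, 92.62446594238281), 53.96453094482422) 1269 0.034118262342163086
[[414.0, 97.0], [488.0, 43.0], [652.0, 267.0], [577.0, 322.0]]
floor z hist [   3  453 1859  443  477  412  423  765  411    0]
```

View pics/crop.png

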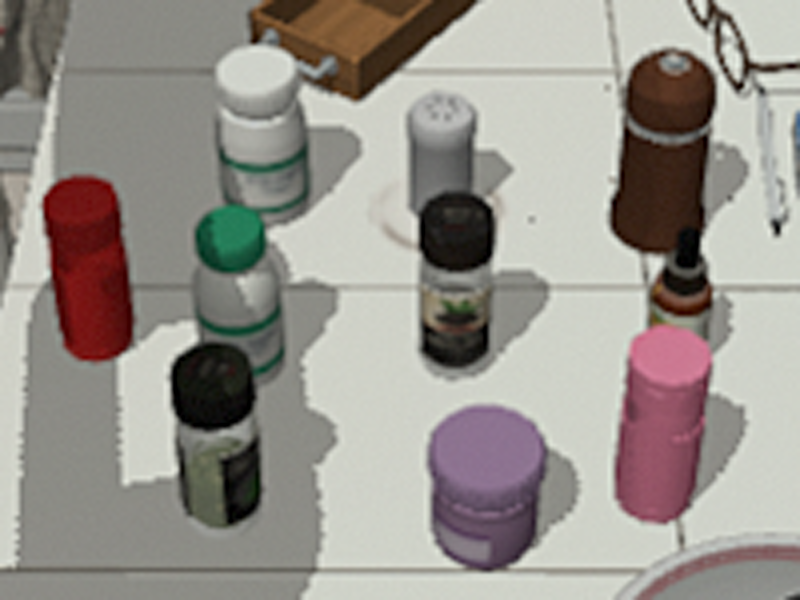

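```bash
python3 - <<'E'
from m import *
for n in W:
    P=W[n].reshape(-1,3);
    for ang in (53.9,):
        a=np.radians(ang);u=np.array([np.cos(a),np.sin(a)]);v=np.array([-u[1],u[0]])
        q=P[:,:2]-[.5328,.1807]; U=q@u*1e3;V=q@v*1e3;Z=P[:,2]
        m=(abs(V)<32)&(Z>.0335)&(Z<.04)&(abs(U)<150)
        print(n,"Uhist",dict((int(b),int(c)) for c,b in zip(*np.histogram(U[m],bins=np.arange(-150,151,4))) if c))
        m=(abs(U)<125)&(Z>.0355)&(Z<.042)&(abs(V)<60)
        for s in(-1,1):
            k=m&(V*s>30); A=np.polyfit(U[k],V[k],1);print(s,"V wall mean",V[k].mean().round(1),"slope deg",np.degrees(A[0]).round(2),k.sum())
E
```

```text
scene Uhist {-142: 3, -138: 41, -134: 8, -54: 27, -50: 6, 10: 28, 14: 3, 70: 6, 74: 10, 134: 37, 138: 25}
-1 V wall mean -40.9 slope deg 0.07 93
1 V wall mean 43.8 slope deg -0.03 113
side Uhist {-146: 2, -142: 21, -138: 11, -134: 1, -58: 14, -54: 10, -50: 3, 2: 1, 6: 12, 10: 10, 14: 1, 66: 5, 70: 12, 74: 2, 126: 1, 130: 8, 134: 7}
-1 V wall mean -42.4 slope deg 0.09 81
1 V wall mean 41.1 slope deg -0.27 79
```

Choice: salt, the two dark-lidded jars and the mill, all confirmed in the crop. The caddy centre is about (.532,.180) at 53.9°, with the wide end toward the robot's right. I grip across the caddy (tool y at -36.1°) and place in the order salt, jar, jar, mill.

Request:
servo_tool(
  motion=[
    {"linear":[0.3,0.5,0],"turn":0.1},
    {"linear":[0.565,0.895,0],"turn":0.1956},
    {"linear":[0.565,0.895,0],"turn":0.1956},
    {"linear":[0.565,0.895,0],"turn":0.1956},
    {"linear":[0.565,0.895,0],"turn":0.1956},
    {"linear":[0.565,0.895,0],"turn":0.1956},
    {"linear":[0.565,0.895,0],"turn":0.1956},
    {"linear":[0.565,0.895,0],"turn":0.1956},
  ],
  fingers=0,
)

```text
time_s: 1.1
tool_pos: [0.3694, -0.3245, 0.2224]
tool_rot: [[0.59, 0.807, -0.001], [0.807, -0.59, -0.0], [-0.0, -0.0, -1.0]]
ft_force: [-0.6, 0.1, -0.3]
width: 0.0871
grip_force: 0.0
```

Request:
servo_tool(
  motion=[
    {"linear":[0.565,0.895,-0.1]},
    {"linear":[0.565,0.895,-0.1]},
    {"linear":[0.565,0.895,-0.1]},
    {"linear":[0.565,0.895,-0.1]},
    {"linear":[0.565,0.895,-0.1]},
    {"linear":[0.565,0.895,-0.1]},
    {"linear":[0.565,0.895,-0.1]},
    {"linear":[0.565,0.895,-0.1]},
    {"linear":[0.565,0.895,-0.1]},
  ],
)

```text
$.motion[0]: bad value
```

Request:
servo_tool(
  motion=[
    {"linear":[0.565,0.895,-0.1],"turn":0},
    {"linear":[0.565,0.895,-0.1],"turn":0},
    {"linear":[0.565,0.895,-0.1],"turn":0},
    {"linear":[0.565,0.895,-0.1],"turn":0},
    {"linear":[0.565,0.895,-0.1],"turn":0},
    {"linear":[0.565,0.895,-0.1],"turn":0},
    {"linear":[0.565,0.895,-0.1],"turn":0},
    {"linear":[0.565,0.895,-0.1],"turn":0},
    {"linear":[0.565,0.895,-0.1],"turn":0},
  ],
)

```text
time_s: 2.22
tool_pos: [0.5393, -0.0565, 0.1928]
tool_rot: [[0.591, 0.807, 0.0], [0.807, -0.591, -0.0], [-0.0, 0.0, -1.0]]
ft_force: [0.7, -0.2, -0.1]
width: 0.0866
grip_force: 0.0
```

```bash
cat > wr.py <<'E'
from h import *
import sys
n=sys.argv[1];z0=float(sys.argv[2])
c=grab("wrist");save(c,n);P=points(c);s=robot.observe()
near=(np.hypot(P[...,0]-s["tool_pos"][0],P[...,1]-s["tool_pos"][1])<.06)
m=near&(P[...,2]>z0)&(P[...,2]<.14)
cn,_=cv2.findContours(m.astype(np.uint8),0,2)
if cn:
    k=max(cn,key=cv2.contourArea);M=np.zeros(m.shape,np.uint8);cv2.drawContours(M,[k],-1,1,-1)
    q=P[(M>0)&m][:,:2];print("top centre",cv2.minEnclosingCircle((q*1000).astype(np.float32)),"median",np.median(q,0),len(q),np.nanmax(P[m][:,2]))
print(s["tool_pos"])
E
python3 wr.py w1 .055
```

```text
top centre ((540.2056274414062, -55.44475555419922), 20.675153732299805) median [ 0.5419104  -0.05352671] 1151 0.0771549837712669
[ 0.53933895 -0.05629128  0.19279262]
```

View pics/w1.png

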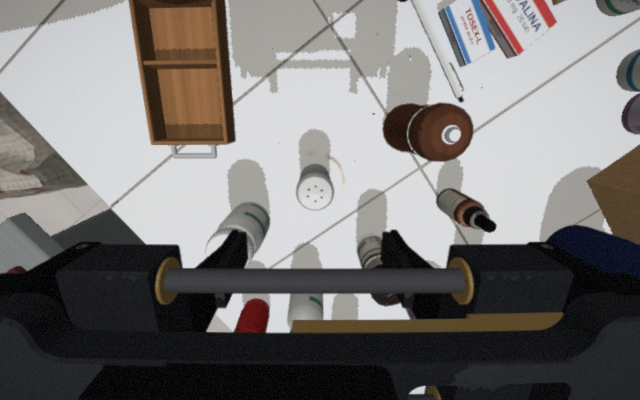

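The wrist view shows the salt at (315,190), the mill at (440,133) and the caddy's wide end nearest at (190,105). The measured salt position agrees to 1 mm. Now I descend and grip.

Request:
servo_tool(
  motion=[
    {"linear":[0,0,-0.13],"turn":0},
    {"linear":[0,0,-0.26],"turn":0},
    {"linear":[0,0,-0.36],"turn":0},
    {"linear":[0,0,-0.44],"turn":0},
    {"linear":[0,0,-0.49],"turn":0},
    {"linear":[0,0,-0.52],"turn":0},
    {"linear":[0,0,-0.52],"turn":0},
    {"linear":[0,0,-0.52],"turn":0},
  ],
)

```text
time_s: 3.28
tool_pos: [0.5405, -0.0551, 0.0375]
tool_rot: [[0.589, 0.808, 0.002], [0.808, -0.589, -0.0], [0.001, 0.002, -1.0]]
ft_force: [-0.1, -0.2, 1.1]
width: 0.087
grip_force: 0.0
```

Request:
servo_tool(
  motion=[
    {"linear":[0,0,0],"turn":0},
    {"linear":[0,0,0],"turn":0},
    {"linear":[0,0,0],"turn":0},
    {"linear":[0,0,0],"turn":0},
    {"linear":[0,0,0],"turn":0},
    {"linear":[0,0,0],"turn":0},
    {"linear":[0,0,0],"turn":0},
    {"linear":[0,0,0],"turn":0},
  ],
  fingers=1,
  force=20,
)

```text
time_s: 4.28
tool_pos: [0.5397, -0.0549, 0.0365]
tool_rot: [[0.589, 0.808, 0.0], [0.808, -0.589, 0.0], [0.0, 0.0, -1.0]]
ft_force: [0.4, -0.7, 0.1]
width: 0.0406
grip_force: 20.0
```

Request:
servo_tool(
  motion=[
    {"linear":[0,0,0.08],"turn":0},
    {"linear":[0,0,0.2],"turn":0},
    {"linear":[0,0,0.3],"turn":0},
    {"linear":[0,0,0.35],"turn":0},
    {"linear":[0.01,0.1,0.35],"turn":0},
    {"linear":[0.02,0.2,0.35],"turn":0},
    {"linear":[0.02,0.3,0.35],"turn":0},
    {"linear":[0.02,0.3,0.35],"turn":0},
    {"linear":[0.02,0.3,0.35],"turn":0},
  ],
)

```text
time_s: 5.4
tool_pos: [0.5452, 0.0348, 0.1409]
tool_rot: [[0.588, 0.809, -0.001], [0.809, -0.588, -0.0], [-0.001, -0.001, -1.0]]
ft_force: [-0.1, -0.5, -1.3]
width: 0.0405
grip_force: 20.0
```

```bash
python3 - <<'E'
from h import *
s=robot.observe();c=grab("wrist");P=points(c).reshape(-1,3);pickle.dump(c,open("w2.pkl","wb"))
print(s["tool_pos"],s["width"])
a=np.radians(53.9);u=np.array([np.cos(a),np.sin(a)]);v=np.array([-u[1],u[0]])
q=P[:,:2]-[.5317,.1798]; U=q@u*1e3;V=q@v*1e3;Z=P[:,2]
m=(abs(V)<32)&(Z>.031)&(Z<.042)&(abs(U)<150)
print(dict((int(b),int(n)) for n,b in zip(*np.histogram(U[m],bins=np.arange(-150,151,2))) if n))
m=(abs(U)<125)&(Z>.033)&(Z<.042)&(abs(V)<60)
for t in(-1,1):
    k=m&(V*t>30)
    if k.sum()>20: A=np.polyfit(U[k],V[k],1);print(t,V[k].mean().round(1),np.degrees(A[0]).round(2),k.sum(),U[k].min(),U[k].max())
E
```

```text
[0.54524896 0.0347699  0.14090783] 0.040452139955708746
{-136: 91, -134: 159, -132: 56, -54: 61, -52: 136, -50: 134, -48: 65, 10: 137, 12: 160, 14: 139}
-1 -43.8 0.35 1244 -124.94784035471076 65.64715200105131
1 40.0 -0.12 1219 -124.84598433845238 66.89761564884813
```

Request:
servo_tool(
  motion=[
    {"linear":[0.01,0.15,0],"turn":0},
    {"linear":[0.02,0.3,0],"turn":0},
    {"linear":[0.03,0.45,0],"turn":0},
    {"linear":[0.04,0.55,0],"turn":0},
    {"linear":[0.04,0.598,0],"turn":0},
    {"linear":[0.04,0.598,0],"turn":0},
    {"linear":[0.04,0.598,0],"turn":0},
    {"linear":[0.04,0.598,-0.1],"turn":0},
    {"linear":[0.04,0.598,-0.18],"turn":0},
    {"linear":[0.04,0.598,-0.24],"turn":0},
    {"linear":[0.04,0.598,-0.28],"turn":0},
    {"linear":[0.04,0.598,-0.305],"turn":0},
    {"linear":[0.04,0.598,-0.32],"turn":0},
    {"linear":[0.04,0.598,-0.325],"turn":0},
    {"linear":[0.04,0.598,-0.325],"turn":0},
    {"linear":[0.04,0.598,-0.325],"turn":0},
  ],
)

```text
time_s: 7.45
tool_pos: [0.558, 0.2146, 0.0445]
tool_rot: [[0.589, 0.808, 0.001], [0.808, -0.589, 0.0], [0.001, 0.001, -1.0]]
ft_force: [-0.5, -0.4, -0.6]
width: 0.0407
grip_force: 20.0
```

Request:
servo_tool(
  motion=[
    {"linear":[0,0,0],"turn":0},
    {"linear":[0,0,0],"turn":0},
    {"linear":[0,0,0],"turn":0},
    {"linear":[0,0,0],"turn":0},
    {"linear":[0,0,0],"turn":0},
    {"linear":[0,0,0],"turn":0},
    {"linear":[0,0,0.1],"turn":0},
    {"linear":[0,0,0.2],"turn":0},
    {"linear":[0,0,0.35],"turn":0},
    {"linear":[0,0,0.485],"turn":0},
    {"linear":[0,0,0.485],"turn":0},
  ],
  fingers=0,
)

```text
time_s: 8.82
tool_pos: [0.5603, 0.2152, 0.1944]
tool_rot: [[0.589, 0.808, 0.008], [0.808, -0.589, 0.002], [0.006, 0.005, -1.0]]
ft_force: [0.1, -0.2, -1.1]
width: 0.0867
grip_force: 0.0
```

Request:
servo_tool(
  motion=[
    {"linear":[-0.02,-0.9,0],"turn":0},
    {"linear":[-0.02,-0.9,0],"turn":0},
    {"linear":[-0.02,-0.9,0],"turn":0},
    {"linear":[-0.02,-0.9,0],"turn":0},
    {"linear":[-0.02,-0.9,0],"turn":0},
    {"linear":[-0.02,-0.9,0],"turn":0},
  ],
)

```text
time_s: 9.57
tool_pos: [0.5511, -0.0565, 0.1886]
tool_rot: [[0.591, 0.807, -0.001], [0.807, -0.591, 0.001], [-0.0, -0.002, -1.0]]
ft_force: [-0.1, -0.4, -0.5]
width: 0.0866
grip_force: 0.0
```

Request:
servo_tool(
  motion=[
    {"linear":[-0.021,-0.2,0],"turn":0},
    {"linear":[-0.021,-0.419,0],"turn":0},
    {"linear":[-0.021,-0.419,0],"turn":0},
    {"linear":[-0.021,-0.419,0],"turn":0},
    {"linear":[-0.021,-0.419,0],"turn":0},
  ],
)

```text
time_s: 10.2
tool_pos: [0.5455, -0.1791, 0.1892]
tool_rot: [[0.587, 0.81, -0.001], [0.81, -0.587, 0.001], [0.0, -0.001, -1.0]]
ft_force: [0.1, -0.0, -0.6]
width: 0.0867
grip_force: 0.0
```

```bash
python3 wr.py w3 .095; python3 - <<'E'
from h import *
for n in("scene","side"):
    c=grab(n);P=points(c).reshape(-1,3);q=P[(np.hypot(P[:,0]-.558,P[:,1]-.2144)<.04)&(P[:,2]>.045)&(P[:,2]<.1)];print(n,q.mean(0),q[:,2].max(),len(q))
E
```

```text
top centre ((546.3531494140625, -180.9449462890625), 20.462291717529297) median [ 0.54750022 -0.17975184] 1429 0.10721979369886672
[ 0.545565   -0.17921159  0.18934591]
scene [0.55036006 0.22317831 0.07006154] 0.08383613030994153 512<stdin>:3: RuntimeWarning: Mean of empty slice.
  ret = um.true_divide(
Traceback (most recent call last):
ValueError: zero-size array to reduction operation maximum which has no identity
```

Salt is standing with its top at .083, as expected. Jar A is confirmed at (.546,-.181), so I descend, grip and lift.

Request:
servo_tool(
  motion=[
    {"linear":[0,0,-0.1],"turn":0},
    {"linear":[0,0,-0.22],"turn":0},
    {"linear":[0,0,-0.32],"turn":0},
    {"linear":[0,0,-0.4],"turn":0},
    {"linear":[0,0,-0.443],"turn":0},
    {"linear":[0,0,-0.443],"turn":0},
    {"linear":[0,0,-0.443],"turn":0},
  ],
)

```text
time_s: 11.22
tool_pos: [0.5462, -0.1814, 0.0579]
tool_rot: [[0.589, 0.808, 0.002], [0.808, -0.589, -0.001], [0.0, 0.002, -1.0]]
ft_force: [0.6, 0.8, -0.4]
width: 0.0869
grip_force: 0.0
```

Request:
servo_tool(
  motion=[
    {"linear":[0,0,0],"turn":0},
    {"linear":[0,0,0],"turn":0},
    {"linear":[0,0,0],"turn":0},
    {"linear":[0,0,0],"turn":0},
    {"linear":[0,0,0],"turn":0},
    {"linear":[0,0,0],"turn":0},
    {"linear":[0,0,0],"turn":0},
    {"linear":[0,0,0.08],"turn":0},
    {"linear":[0,0,0.2],"turn":0},
    {"linear":[0,0,0.32],"turn":0},
    {"linear":[0,0,0.42],"turn":0},
    {"linear":[0,0,0.45],"turn":0},
    {"linear":[0,0,0.45],"turn":0},
  ],
  fingers=1,
  force=20,
)

```text
time_s: 12.85
tool_pos: [0.5453, -0.1812, 0.1914]
tool_rot: [[0.589, 0.808, 0.0], [0.808, -0.589, -0.0], [0.0, 0.0, -1.0]]
ft_force: [0.3, 0.5, -1.3]
width: 0.0403
grip_force: 20.0
```

Request:
servo_tool(
  motion=[
    {"linear":[0.02,0.1,0],"turn":0},
    {"linear":[0.03,0.25,0],"turn":0},
    {"linear":[0.05,0.4,0],"turn":0},
    {"linear":[0.06,0.55,0],"turn":0},
    {"linear":[0.07,0.67,0],"turn":0},
    {"linear":[0.08,0.74,0],"turn":0},
    {"linear":[0.08,0.74,0],"turn":0},
  ],
)

```text
time_s: 13.72
tool_pos: [0.5681, 0.0423, 0.1893]
tool_rot: [[0.587, 0.81, -0.004], [0.81, -0.587, 0.0], [-0.002, -0.003, -1.0]]
ft_force: [-0.6, -0.3, -1.6]
width: 0.0404
grip_force: 20.0
```

Request:
servo_tool(
  motion=[
    {"linear":[0.02,0.15,0],"turn":0},
    {"linear":[0.03,0.3,0],"turn":0},
    {"linear":[0.05,0.45,0],"turn":0},
    {"linear":[0.07,0.6,0],"turn":0},
    {"linear":[0.085,0.7,0],"turn":0},
    {"linear":[0.085,0.748,0],"turn":0},
    {"linear":[0.085,0.748,0],"turn":0},
    {"linear":[0.085,0.748,0],"turn":0},
    {"linear":[0.085,0.748,-0.1],"turn":0},
    {"linear":[0.085,0.748,-0.2],"turn":0},
    {"linear":[0.085,0.748,-0.28],"turn":0},
    {"linear":[0.085,0.748,-0.34],"turn":0},
    {"linear":[0.085,0.748,-0.38],"turn":0},
    {"linear":[0.085,0.748,-0.41],"turn":0},
    {"linear":[0.085,0.748,-0.425],"turn":0},
    {"linear":[0.085,0.748,-0.425],"turn":0},
    {"linear":[0.085,0.748,-0.425],"turn":0},
  ],
)

```text
time_s: 15.85
tool_pos: [0.5953, 0.2654, 0.0648]
tool_rot: [[0.589, 0.808, 0.001], [0.808, -0.589, 0.0], [0.001, 0.001, -1.0]]
ft_force: [-0.2, 0.5, -0.2]
width: 0.04
grip_force: 20.0
```

Request:
servo_tool(
  motion=[
    {"linear":[0,0,0],"turn":0},
    {"linear":[0,0,0],"turn":0},
    {"linear":[0,0,0],"turn":0},
    {"linear":[0,0,0],"turn":0},
    {"linear":[0,0,0],"turn":0},
    {"linear":[0,0,0],"turn":0},
    {"linear":[0,0,0.1],"turn":0},
    {"linear":[0,0,0.25],"turn":0},
    {"linear":[0,0,0.42],"turn":0},
    {"linear":[0,0,0.42],"turn":0},
    {"linear":[0,0,0.42],"turn":0},
  ],
  fingers=0,
)

```text
time_s: 17.23
tool_pos: [0.5947, 0.2651, 0.19]
tool_rot: [[0.589, 0.808, -0.0], [0.808, -0.589, 0.0], [0.0, -0.0, -1.0]]
ft_force: [-0.8, 0.3, -0.9]
width: 0.087
grip_force: 0.0
```

Request:
servo_tool(
  motion=[
    {"linear":[-0.28,-0.925,0],"turn":0},
    {"linear":[-0.28,-0.925,0],"turn":0},
    {"linear":[-0.28,-0.925,0],"turn":0},
    {"linear":[-0.28,-0.925,0],"turn":0},
    {"linear":[-0.28,-0.925,0],"turn":0},
    {"linear":[-0.28,-0.925,0],"turn":0},
  ],
)

```text
time_s: 17.98
tool_pos: [0.509, -0.0145, 0.1882]
tool_rot: [[0.592, 0.806, -0.003], [0.806, -0.592, 0.0], [-0.002, -0.003, -1.0]]
ft_force: [-0.5, 0.6, -0.4]
width: 0.0871
grip_force: 0.0
```

Request:
servo_tool(
  motion=[
    {"linear":[-0.284,-0.93,0],"turn":0},
    {"linear":[-0.284,-0.93,0],"turn":0},
    {"linear":[-0.284,-0.93,0],"turn":0},
    {"linear":[-0.284,-0.93,0],"turn":0},
    {"linear":[-0.284,-0.93,0],"turn":0},
    {"linear":[-0.284,-0.93,0],"turn":0},
    {"linear":[-0.284,-0.93,0],"turn":0},
    {"linear":[-0.284,-0.93,0],"turn":0},
  ],
)

```text
time_s: 18.98
tool_pos: [0.4261, -0.2897, 0.1896]
tool_rot: [[0.587, 0.809, -0.001], [0.809, -0.587, 0.001], [0.001, -0.001, -1.0]]
ft_force: [0.6, 0.4, -0.2]
width: 0.087
grip_force: 0.0
```

```bash
python3 wr.py w4 .095
```

```text
top centre ((426.11114501953125, -291.94976806640625), 20.05872917175293) median [ 0.42713767 -0.2903949 ] 1370 0.10743882862629497
[ 0.42616083 -0.2898504   0.18976422]
```

Request:
servo_tool(
  motion=[
    {"linear":[0,0,-0.1],"turn":0},
    {"linear":[0,0,-0.22],"turn":0},
    {"linear":[0,0,-0.32],"turn":0},
    {"linear":[0,0,-0.4],"turn":0},
    {"linear":[0,0,-0.445],"turn":0},
    {"linear":[0,0,-0.445],"turn":0},
    {"linear":[0,0,-0.445],"turn":0},
  ],
)

```text
time_s: 19.9
tool_pos: [0.4264, -0.2917, 0.0577]
tool_rot: [[0.588, 0.809, 0.001], [0.809, -0.588, -0.001], [-0.0, 0.002, -1.0]]
ft_force: [0.9, -0.7, 0.0]
width: 0.0872
grip_force: 0.0
```

Request:
servo_tool(
  motion=[
    {"linear":[0,0,0],"turn":0},
    {"linear":[0,0,0],"turn":0},
    {"linear":[0,0,0],"turn":0},
    {"linear":[0,0,0],"turn":0},
    {"linear":[0,0,0],"turn":0},
    {"linear":[0,0,0],"turn":0},
    {"linear":[0,0,0],"turn":0},
    {"linear":[0,0,0.08],"turn":0},
    {"linear":[0,0,0.2],"turn":0},
    {"linear":[0,0,0.32],"turn":0},
    {"linear":[0,0,0.42],"turn":0},
    {"linear":[0,0,0.5],"turn":0},
    {"linear":[0,0,0.5],"turn":0},
    {"linear":[0,0,0.5],"turn":0},
  ],
  fingers=1,
  force=20,
)

```text
time_s: 21.65
tool_pos: [0.4251, -0.2908, 0.2052]
tool_rot: [[0.589, 0.808, -0.001], [0.808, -0.589, 0.001], [0.0, -0.002, -1.0]]
ft_force: [-0.5, -0.1, -1.2]
width: 0.0405
grip_force: 20.0
```

Request:
servo_tool(
  motion=[
    {"linear":[0.02,0.1,0],"turn":0},
    {"linear":[0.05,0.25,0],"turn":0},
    {"linear":[0.08,0.4,0],"turn":0},
    {"linear":[0.11,0.55,0],"turn":0},
    {"linear":[0.14,0.68,0],"turn":0},
    {"linear":[0.157,0.758,0],"turn":0},
    {"linear":[0.157,0.758,0],"turn":0},
  ],
)

```text
time_s: 22.52
tool_pos: [0.4719, -0.0623, 0.2048]
tool_rot: [[0.586, 0.81, -0.003], [0.81, -0.586, 0.001], [-0.001, -0.003, -1.0]]
ft_force: [-0.7, 0.5, -1.6]
width: 0.0401
grip_force: 20.0
```

Request:
servo_tool(
  motion=[
    {"linear":[0.03,0.15,0],"turn":0},
    {"linear":[0.06,0.3,0],"turn":0},
    {"linear":[0.09,0.45,0],"turn":0},
    {"linear":[0.12,0.6,0],"turn":0},
    {"linear":[0.15,0.7,0],"turn":0},
    {"linear":[0.16,0.758,0],"turn":0},
    {"linear":[0.16,0.758,0],"turn":0},
    {"linear":[0.16,0.758,0],"turn":0},
    {"linear":[0.16,0.758,-0.1],"turn":0},
    {"linear":[0.16,0.758,-0.2],"turn":0},
    {"linear":[0.16,0.758,-0.3],"turn":0},
    {"linear":[0.16,0.758,-0.37],"turn":0},
    {"linear":[0.16,0.758,-0.42],"turn":0},
    {"linear":[0.16,0.758,-0.455],"turn":0},
    {"linear":[0.16,0.758,-0.475],"turn":0},
    {"linear":[0.16,0.758,-0.475],"turn":0},
    {"linear":[0.16,0.758,-0.475],"turn":0},
  ],
)

```text
time_s: 24.65
tool_pos: [0.5213, 0.1636, 0.0648]
tool_rot: [[0.589, 0.808, 0.001], [0.808, -0.589, 0.0], [0.001, 0.001, -1.0]]
ft_force: [-0.6, -1.0, -0.6]
width: 0.04
grip_force: 20.0
```

Request:
servo_tool(
  motion=[
    {"linear":[0,0,0],"turn":0},
    {"linear":[0,0,0],"turn":0},
    {"linear":[0,0,0],"turn":0},
    {"linear":[0,0,0],"turn":0},
    {"linear":[0,0,0],"turn":0},
    {"linear":[0,0,0],"turn":0},
    {"linear":[0,0,0.1],"turn":0},
    {"linear":[0,0,0.25],"turn":0},
    {"linear":[0,0,0.45],"turn":0},
    {"linear":[0,0,0.485],"turn":0},
    {"linear":[0,0,0.485],"turn":0},
  ],
  fingers=0,
)

```text
time_s: 26.02
tool_pos: [0.5212, 0.1636, 0.2104]
tool_rot: [[0.589, 0.808, 0.002], [0.808, -0.589, 0.0], [0.001, 0.001, -1.0]]
ft_force: [0.3, 0.7, -0.6]
width: 0.0869
grip_force: 0.0
```

Request:
servo_tool(
  motion=[
    {"linear":[0.497,-0.78,0],"turn":0},
    {"linear":[0.497,-0.78,0],"turn":0},
    {"linear":[0.497,-0.78,0],"turn":0},
    {"linear":[0.497,-0.78,0],"turn":0},
    {"linear":[0.497,-0.78,0],"turn":0},
    {"linear":[0.497,-0.78,0],"turn":0},
    {"linear":[0.497,-0.78,0],"turn":0},
    {"linear":[0.497,-0.78,0],"turn":0},
  ],
)

```text
time_s: 27.02
tool_pos: [0.6691, -0.0691, 0.2089]
tool_rot: [[0.588, 0.809, -0.001], [0.809, -0.588, 0.001], [-0.0, -0.001, -1.0]]
ft_force: [-0.5, 0.7, 0.3]
width: 0.0867
grip_force: 0.0
```

```bash
python3 wr.py w5 .085; python3 -c "
from h import *
save(grab('scene'),'s5')"
```

```text
top centre ((670.3331909179688, -70.20339965820312), 26.090898513793945) median [ 0.67414705 -0.06497493] 1934 0.1284808862448628
[ 0.66929327 -0.06910153  0.20936214]
```

View pics/s5.png

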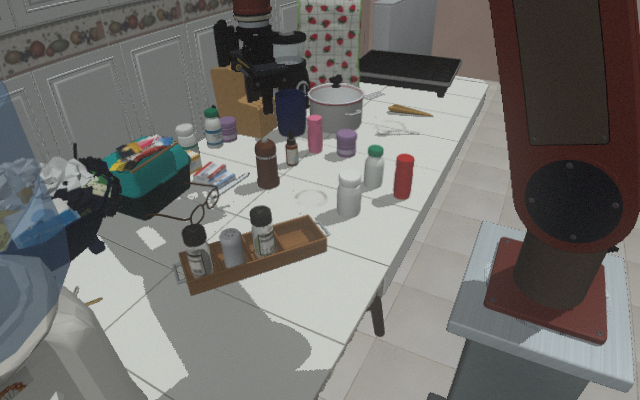

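The three are upright in their compartments: jar (195,250), salt (232,247), jar (262,230). The wide compartment at (300,235) is free. Next is the mill, confirmed at (.670,-.070).

Request:
servo_tool(
  motion=[
    {"linear":[0,0,-0.1],"turn":0},
    {"linear":[0,0,-0.22],"turn":0},
    {"linear":[0,0,-0.32],"turn":0},
    {"linear":[0,0,-0.4],"turn":0},
    {"linear":[0,0,-0.46],"turn":0},
    {"linear":[0,0,-0.49],"turn":0},
    {"linear":[0,0,-0.49],"turn":0},
    {"linear":[0,0,-0.49],"turn":0},
  ],
)

```text
time_s: 28.12
tool_pos: [0.6707, -0.0707, 0.0639]
tool_rot: [[0.589, 0.808, 0.002], [0.808, -0.589, -0.0], [0.001, 0.002, -1.0]]
ft_force: [0.1, -0.3, -0.2]
width: 0.0872
grip_force: 0.0
```

Request:
servo_tool(
  motion=[
    {"linear":[0,0,0],"turn":0},
    {"linear":[0,0,0],"turn":0},
    {"linear":[0,0,0],"turn":0},
    {"linear":[0,0,0],"turn":0},
    {"linear":[0,0,0],"turn":0},
    {"linear":[0,0,0],"turn":0},
    {"linear":[0,0,0],"turn":0},
    {"linear":[0,0,0.08],"turn":0},
    {"linear":[0,0,0.2],"turn":0},
    {"linear":[0,0,0.3],"turn":0},
    {"linear":[0,0,0.35],"turn":0},
    {"linear":[0,0,0.35],"turn":0},
  ],
  fingers=1,
  force=30,
)

```text
time_s: 29.62
tool_pos: [0.6703, -0.0706, 0.1685]
tool_rot: [[0.589, 0.808, 0.002], [0.808, -0.589, -0.0], [0.001, 0.002, -1.0]]
ft_force: [-0.1, -0.7, -1.1]
width: 0.0511
grip_force: 29.9
```

```bash
python3 -c "
from h import *
save(grab('side'),'s6')"
```

```text
(no output)
```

View pics/s6.png

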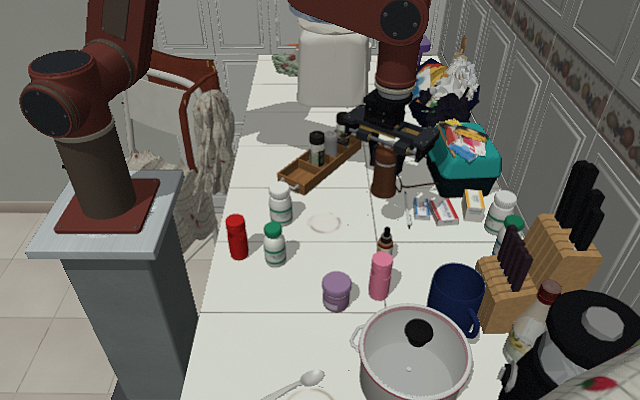

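Request:
servo_tool(
  motion=[
    {"linear":[-0.08,0.07,0],"turn":0},
    {"linear":[-0.2,0.18,0],"turn":0},
    {"linear":[-0.32,0.29,0],"turn":0},
    {"linear":[-0.44,0.4,0],"turn":0},
    {"linear":[-0.55,0.5,0],"turn":0},
    {"linear":[-0.62,0.56,0],"turn":0},
    {"linear":[-0.643,0.581,0],"turn":0},
    {"linear":[-0.643,0.581,0],"turn":0},
    {"linear":[-0.643,0.581,0],"turn":0},
    {"linear":[-0.643,0.581,-0.08],"turn":0},
    {"linear":[-0.643,0.581,-0.16],"turn":0},
    {"linear":[-0.643,0.581,-0.22],"turn":0},
    {"linear":[-0.643,0.581,-0.27],"turn":0},
    {"linear":[-0.643,0.581,-0.3],"turn":0},
    {"linear":[-0.643,0.581,-0.315],"turn":0},
    {"linear":[-0.643,0.581,-0.325],"turn":0},
    {"linear":[-0.643,0.581,-0.325],"turn":0},
    {"linear":[-0.643,0.581,-0.325],"turn":0},
  ],
)

```text
time_s: 31.92
tool_pos: [0.4773, 0.1038, 0.0706]
tool_rot: [[0.589, 0.808, 0.001], [0.808, -0.589, 0.0], [0.001, 0.001, -1.0]]
ft_force: [-0.5, 0.5, -1.8]
width: 0.051
grip_force: 29.9
```

Request:
servo_tool(
  motion=[
    {"linear":[0,0,0],"turn":0},
    {"linear":[0,0,0],"turn":0},
    {"linear":[0,0,0],"turn":0},
    {"linear":[0,0,0],"turn":0},
    {"linear":[0,0,0],"turn":0},
    {"linear":[0,0,0],"turn":0},
    {"linear":[0,0,0],"turn":0},
    {"linear":[0,0,0.1],"turn":0},
    {"linear":[0,0,0.25],"turn":0},
    {"linear":[0,0,0.5],"turn":0},
    {"linear":[0,0,0.5],"turn":0},
    {"linear":[0,0,0.5],"turn":0},
  ],
  fingers=0,
)

```text
time_s: 33.42
tool_pos: [0.4775, 0.1038, 0.221]
tool_rot: [[0.589, 0.808, 0.002], [0.808, -0.589, 0.0], [0.001, 0.002, -1.0]]
ft_force: [-0.5, 0.5, -0.3]
width: 0.0871
grip_force: 0.0
```

Request:
servo_tool(
  motion=[
    {"linear":[0.1,-0.6,0.1],"turn":0},
    {"linear":[0.1,-0.6,0.1],"turn":0},
    {"linear":[0.1,-0.6,0.1],"turn":0},
    {"linear":[0.1,-0.6,0.1],"turn":0},
    {"linear":[0.1,-0.6,0.1],"turn":0},
    {"linear":[0.1,-0.6,0.1],"turn":0},
  ],
)

```text
time_s: 34.17
tool_pos: [0.5062, -0.0747, 0.2487]
tool_rot: [[0.587, 0.809, -0.002], [0.809, -0.587, 0.001], [-0.0, -0.002, -1.0]]
ft_force: [0.4, -0.3, 0.3]
width: 0.0869
grip_force: 0.0
```

```bash
python3 - <<'E'
from h import *
a=np.radians(53.9);u=np.array([np.cos(a),np.sin(a)]);v=np.array([-u[1],u[0]])
c=grab("wrist");save(c,"w7");P=points(c).reshape(-1,3);q=P[:,:2]-[.5331,.18];U=q@u;V=q@v
for n,x,h in(("mill",-.0945,.134),("jar",-.0205,.111),("salt",.0425,.082),("jar",.1055,.111)):
    m=(abs(U-x)<.03)&(abs(V)<.035)&(P[:,2]>h-.02)&(P[:,2]<h+.02)
    if m.sum():(cx,cy),r=cv2.minEnclosingCircle((np.c_[U,V][m]*1000).astype(np.float32));print(n,round(cx-x*1e3,1),round(cy,1),round(r,1),P[m][:,2].max())
for n in("scene","side"): save(grab(n),n+"7")
i=[cv2.imread(f"pics/{n}.png") for n in("scene7","side7")]
cv2.imwrite("pics/f.png",np.hstack([i[0][120:320,150:450],i[1][110:310,200:500]]))
E
```

```text
mill 0.1 -1.0 25.0 0.13443076464267095
jar -12.1 -3.2 16.5 0.11305101879343354
```

View pics/f.png

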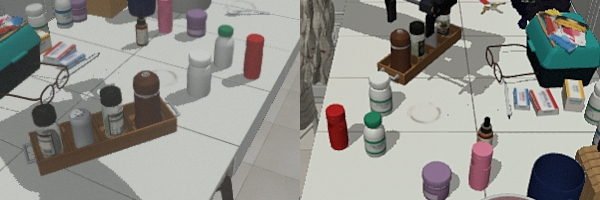

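The view shows the mill, jar, salt and jar standing in the caddy and the other four bottles and jars in place. The jar figure from the wrist view is partly hidden by the mill, so I check it from the scene camera.

```bash
python3 - <<'E'
from h import *
from scipy.optimize import least_squares
a=np.radians(53.9);u=np.array([np.cos(a),np.sin(a)]);v=np.array([-u[1],u[0]])
T=[("mill",[.4774,.1036],.026,.04,.085),("jarB",[.521,.1634],.0205,.042,.105),("salt",[.5581,.2143],.0205,.042,.065),("jarA",[.5952,.2652],.0205,.042,.105),
("pill",[.4338,-.05],.0275,.01,.06),("green",[.428,-.187],.024,.01,.06),("drop",[.668,-.1857],.017,.01,.05),("purple",[.560,-.304],.0295,.01,.06)]
P=points(grab("scene")).reshape(-1,3)
for n,t,r,z0,z1 in T:
    t=np.array(t);c=t
    for _ in range(4):
        m=(np.hypot(*(P[:,:2]-c).T)<r+.008)&(P[:,2]>z0)&(P[:,2]<z1);q=P[m][:,:2]
        c=least_squares(lambda c:np.hypot(*(q-c).T)-r,c,loss="soft_l1",f_scale=.002).x
    d=(c-t)*1e3;top=np.nanmax(P[np.hypot(*(P[:,:2]-c).T)<r*.7][:,2])
    print(n,"off along %.1f across %.1f"%(d@u,d@v),m.sum(),"top %.3f"%top)
E
```

```text
mill off along -0.0 across -0.1 462 top 0.134
jarB off along -0.4 across 0.9 565 top 0.114
salt off along 0.9 across 0.3 191 top 0.084
jarA off along 1.2 across 1.7 632 top 0.114
pill off along -0.4 across -0.8 438 top 0.363
green off along 0.1 across -0.9 330 top 0.105
drop off along 0.0 across -0.2 158 top 0.099
purple off along -2.4 across -2.0 302 top 0.067
```

All four are within 2 mm of their places, and the other four have not moved.

```bash
python3 -c "
from station import robot
print(robot.finish_job())"
```

```text
the job is handed in; nothing more can be done
None
```

I handed the job in at about 34 s of the 128 s allowed: the mill, salt shaker and two spice jars stand upright in their compartments, within 2 mm of where I aimed by the last camera check, and the medicine bottles and purple jar were left where they stood; no verdict came back.

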